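Rock a tight filter block out of its sprung carrier under the inspection camera

ROBOT

A 6-joint arm with a two-finger parallel gripper is mounted at the origin on the work surface. World frame = base frame: x ahead of the robot, y to its left, z up, the work surface at z = 0. Lengths are in m, angles in rad, forces in N, time in s.
With the tool pointing down it reaches from about 0.35 to 0.925 m from the base axis. Payload 6.4 kg.
Tool frame: the origin (TCP) lies between the finger pads; the fingertips stand 11 mm ahead of it and the grasp point (between the pads) lies 8 mm behind it; z points along the fingers, y is the line along which they close (so a half turn about z gives the same grasp; the last joint's range is limited). The gripper opens to 85 mm and grips with 20 to 120 N. Pads are 22 mm wide; open, the fingers measure 114 mm over their backs; the gripper's body (76 mm by 85 mm) begins 54 mm behind the grasp point. The pads swing forward as they close: fully open they stand 13 mm farther back than shut.
Start: joints at [-1.379, 0.245, 1.558, -0, 1.339, -0.174], TCP at [0.233, -0.607, 0.242] pointing down, gripper open.
Joint ranges: [-3.13, 3.13], [-1.02, 2.26], [0.13, 2.54], [-0.95, 4.09], [0.21, 2.88], [-2.74, 2.74]. Speed limits (rad/s): [2.57, 2.57, 3.14, 3.14, 3.14, 3.14].

INTERFACE

Orientations are given as a unit quaternion [w, x, y, z].
In Python, from rig import robot gives the robot as it stands.
- The arm moves only by the tool move_arm, never from a script. Its argument "motion" is a list that holds one entry, the list of rows, each a list of 7 numbers: the shift along the world's x, y, z in mm, then the turn, a rotation vector about the world's x, y, z in rad, then the gripper's target within -1 to 1 (shut at 1, half-way at 0, fully open at -1). In form: [[[tx, ty, tz, wx, wy, wz, jaw], ...]]. A call has exactly 8 rows; each row shifts and turns the commanded pose from where the row before left it; what a row does not reach is not made up. A row lasts 1/12 s, in which the tool goes at most 41.7 mm and 7.16 degrees, less where a joint would pass 70% of its speed; a pose out of reach is approached as far as the arm can. A call is refused whole if a number of a shift passes 41.7 or a number of a turn 0.125, either way. A call with a gripper value outside its range is refused whole. The fingers move at their own pace and stop on an object; "squeeze" is the grip in N (left out, the last holds). Time passes only in rows, so rows that do not move let the fingers close, or fill a call up. It gives the time, the measured TCP pose, the force, the opening and the grip force at its end, in the units of the state.
- robot.state(): the state, without advancing time (a new reading comes with each control period).
- robot.grab_frame(name): name is "side" or "top"; returns the picture (400x640x3 uint8, red, green, blue); there is no depth.
- robot.camera_params(name): a dict with "fx", "fy", "cx", "cy" (pixels), "k1" (the pictures are not rectified: a ray, as slopes to the right and down, at radius r is drawn at 1 + k1 r^2 times it, then the intrinsics apply), "R" (3x3) and "t" (3): a world point X has camera coordinates R X + t. Camera axes: x right, y down, z forward; pixel columns grow to the right and rows downward; lengths in m; the calibration is good to about 2 mm. A picture is of the moment at which its call begins. camera_params takes no time and is no camera call.
- robot.job_done(): hands the job in; it is judged then, once.
The state is a dict: "t": time; "joint_pos": joint angles; "joint_velocities": joint speeds; "joint_torque": joint torques, N m; "tcp_pos": TCP position; "eef_rot": TCP orientation; "contact_force": force on the tool from outside, world axes, zero at the start; "wrist_torque": the same for the moment, N m; "width": finger opening in m; "grip_force": force on a finger pad.
Only numpy, scipy, OpenCV 4.12 (cv2) and the standard library are available. Lean on these libraries where they do the work, as an engineer would, in place of code of your own. Each camera call takes 0.05 s, during which the arm holds its last target. There are 200 camera calls.

TASK

Turn and tilt the little inspection camera by its top tab until it looks straight at the filter block that sits in the white-based carrier unit, and leave it so. Then take the filter block and rock it side to side, towards the camera and away from it, clearly (8 degrees or so) each way while still in its slot, easing it up little by little so that the sprung carrier is not dragged up with it (a few millimetres at most). Finish still holding the block in the gripper, upright and still, about 15 mm clear above its slot; leave everything else on the bench alone.

Things in the scene. Friction and masses are not known exactly. Their poses are not given: they have to be found in the camera images.
- block_mid (a point): Centre of the filter block to free: dark metal, 26 (x) x 40 (y) x 62 mm tall, a round 23 mm window in each y face, 0.11 to 0.21 kg; z up. Seated, its lower 18 mm is in the slot and its axes lie along the unit's. Grip it across its 26 mm (x) above the rim, fingertips 4 mm or more over the rim (grasp point 14 mm above this centre is good).
- block_foot (a point): Centre of the block's underside, 31 mm below block_mid, same axes.
- block_top (a point): Centre of the block's top, 31 mm above block_mid, same axes.
- mouth (a point): Fixed point: centre of the slot's mouth, level with the carrier's rim when that is down, 50 mm above the bench. Axes of the unit: z up, x across the slot, +y roughly towards the camera. The slot is 46 mm long in y (the block has 3 mm mean play at each end) and 18 mm deep.
- unit: The carrier unit, fixed: white base 120 x 125 x 14 mm, on it an aluminium carrier 70 x 80 x 36 mm guided by four steel pins that stand 8 mm over its rim at x = +-30, y = +-49 mm. Origin at the centre of the underside, axes as mouth.
- aim_point (a point): Fixed point on the unit, where the seated block's windows are centred, 22 mm above the mouth: the point the camera must look at.
- carrier (a joint): How far the sprung carrier is dragged up, m: 0 is down (rest), stop at 0.012. It weighs 0.25 kg and its spring adds 800 N/m, so 0.008, the most allowed, means a pull of about 9 N.
- pad (a joint): Brass pad on the slot's -x side, sprung against the block (about 14 N, towards the wall on +x), m; 0 with the block in, 0.003 with it out. It holds the block with 13 to 21 N against a straight pull; while the block turns (rocking about the unit's x) it creeps up under a far lighter pull: 0.2 rad each way, 2 to 3 mm of rise a stroke, about 1 s each, is good.
- cam_eye (a point): Inspection camera's head, at the crossing of its swivel and tilt axes, 110 mm above the bench; turns with the head: the lens looks along -y, x is the tilt axis, z points to the tab. White head 46 x 60 x 34 mm, lens tube 30 mm across reaching 52 mm from this point, between two grey cheeks on a round base 72 mm across. The camera stands about 0.2 m from the block on the unit's +y side.
- cam_tab (a point): Middle of the black tab on top of the head, 46 mm from cam_eye along its z: the place to pinch. Flat tab 10 mm thick along the tilt axis (x), 22 mm wide (y), from 17 to 62 mm above cam_eye. Same axes as cam_eye.
- cam_swivel (a joint): Swivel of the camera about a vertical axis through cam_eye, rad, positive anticlockwise from above, range +-1.6; stays where left (0.1 N m friction).
- cam_head (a joint): Tilt of the camera head, rad, 0 level, positive lens down (the tab then leans towards the lens side), range +-0.7; stays where left (0.12 N m friction).
- objective: Bystander: a steel microscope objective standing, 30 mm across, 45 tall. Origin at its underside.
- spare: Bystander: a spare filter block, the same make as the other, standing on the bench; leave it. Origin at its underside.
- dish: Bystander: a pale shallow dish, 90 mm across. Origin at its underside.
- dropper: Bystander: an amber dropper bottle, 32 mm across, 75 tall. Origin at its underside.
- slide_box: Bystander: a grey box 85 x 60 x 30 mm. Origin at its underside.
- driver: Bystander: a screwdriver lying down.
- beaker: Bystander: a glass beaker 70 mm across, 90 tall. Origin at its underside.

How it is judged:
On the way, in this order (a step that is already met when the one before it is completed fails the run):
1. the camera looks at the filter block in its slot (x of aim_point in the frame of cam_eye between -0.025 and 0.025 m and z of aim_point in the frame of cam_eye between -0.025 and 0.025 m and y of aim_point in the frame of cam_eye below -0.05 m), for 0.2 s.
2. the block, held and still in its slot, is rocked at least 4 degrees towards the camera (angle between block_mid's own z axis and vertical above 0.07 rad and z of block_foot in the frame of mouth below 0 m and y of block_top in the frame of mouth above 0.001 m and contact force between the fingers and block above 0.5 N), for 0.03 s.
3. then at least 4 degrees away from it (angle between block_mid's own z axis and vertical above 0.07 rad and z of block_foot in the frame of mouth below 0 m and y of block_top in the frame of mouth below -0.001 m and contact force between the fingers and block above 0.5 N), for 0.03 s.
At the end, for the whole second after the job is handed in: The camera's line of sight still passes the aim point within 25 mm sideways and up or down; the block is held in the fingers, still, upright within 8 degrees, its underside 3 to 35 mm above the slot's mouth and within 25 mm of it sideways, touching nothing of the unit, and the carrier is back down (all of step 1 and z of block_foot in the frame of mouth between 0.003 and 0.035 m and horizontal distance between block_foot and mouth below 0.025 m and angle between block_mid's own z axis and vertical below 0.15 rad and contact force between the fingers and block above 1 N and contact force between block and unit below 0.1 N and linear speed of block below 0.03 m/s and value of joint carrier below 0.002 m); the arm keeps its last pose, push and grip.
It fails at once if the sprung carrier is dragged up more than 8 mm (value of joint carrier above 0.008 m).
It fails at once if a bystander is shifted more than 25 mm (distance of any of objective, spare, dish, dropper, slide_box, driver, beaker from where it was at the start of the episode above 0.025 m).
It also fails if it takes over 66 s, if anything falls off the work surface, if the arm or the gripper's body presses on something with over 40 N, if the wrist force passes 120 N, or if a joint passes its speed limit or range.

## Working session

There is one attempt and no reset: what is moved stays moved. The work goes in short steps, Python scripts to look and compute and a tool call to move; the robot and the scene stay as the last step left them, time stands still between calls to the robot, and variables do not carry over. Pictures are saved under pics/ and viewed, at most 10 in all, crops included, and the job is handed in when it is done.

Besides the shell and the picture viewer there is one more tool, called after ">>>" as name(argument=value, ...), one argument or row to a line, values as JSON. move_arm: Moves the arm, as the interface text tells. Its arguments: {"type":"object","properties":{"motion":{"type":"array"},"squeeze":{"type":"number"}},"required":["motion"]}

```bash
mkdir -p pics; ls; python3 - <<'E'
from rig import robot
import cv2
for n in("side","top"):
    cv2.imwrite(f"pics/{n}0.png",robot.grab_frame(n)[:,:,::-1]); print(robot.camera_params(n))
print(robot.state())
E
```

```text
pics
{'fx': 370.2650325384173, 'fy': 370.2650325384173, 'cx': 316.35832579702856, 'cy': 197.01034455329952, 'k1': 0.01338847513243408, 'R': array([[-0.73160331, -0.68154192, -0.0160379 ],
       [-0.42347006,  0.47275988, -0.77276853],
       [ 0.53425622, -0.55856844, -0.63448529]]), 't': array([0.39855869, 0.3375932 , 0.9932813 ])}
{'fx': 464.6315732560631, 'fy': 464.6315732560631, 'cx': 316.3806882504179, 'cy': 195.71787866053972, 'k1': -0.01296845160131462, 'R': array([[-0.02967406, -0.99952357,  0.00849062],
       [-0.99017303,  0.02823296, -0.13696811],
       [ 0.13666314, -0.01247158, -0.99053907]]), 't': array([-0.02549074,  0.57110198,  1.36785499])}
{'t': 0.1, 'joint_pos': array([-1.37913516e+00,  2.45752278e-01,  1.55891301e+00, -2.05988670e-05,
        1.33866352e+00, -1.74120495e-01]), 'joint_velocities': array([-0.00018726, -0.0012996 , -0.00140789,  0.00010197,  0.00141268,
       -0.00084218]), 'joint_torque': array([-9.70554211e-04, -4.30673039e+01, -3.27128255e+01, -1.43066386e-04,
        2.82047615e-03,  2.93727862e-05]), 'tcp_pos': array([ 0.23238666, -0.6065221 ,  0.24127411]), 'eef_rot': array([-8.67953193e-04,  9.83321235e-01,  1.81875218e-01, -1.76339440e-05]), 'contact_force': array([-0.48283268,  0.23942928, -0.00612804]), 'wrist_torque': array([-0.01715626, -0.00759781, -0.03768285]), 'grip_force': 0.0, 'width': 0.08541073354338999}
```

View pics/side0.png

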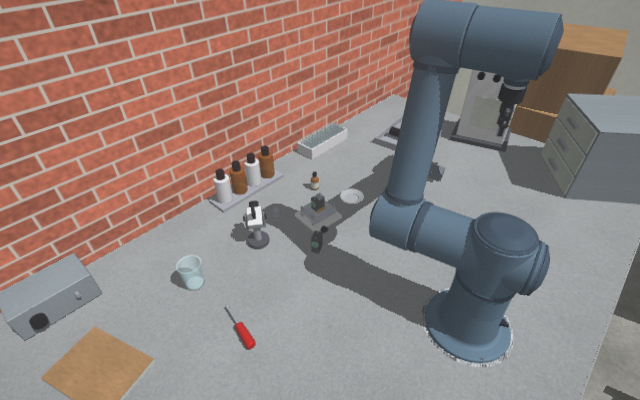

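View pics/top0.png

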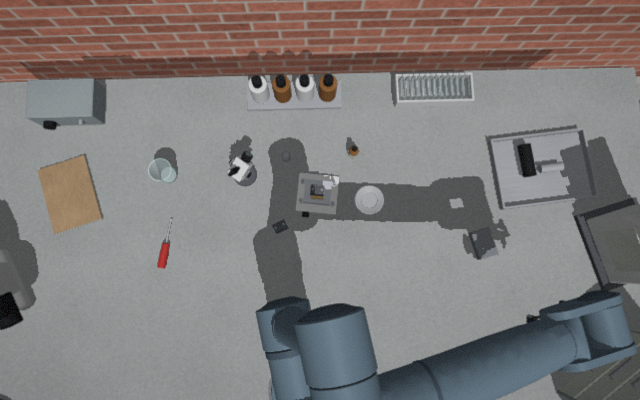

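The top picture shows the unit at about (317,193), the inspection camera at about (241,168), and the dish at (369,199). In the side picture the unit is at about (318,212) and the camera at about (257,222). I'll zoom in on both.

```bash
python3 - <<'E'
import cv2,numpy as np
t=cv2.imread("pics/top0.png")[130:250,215:395]; s=cv2.imread("pics/side0.png")[165:265,230:370]
t=cv2.resize(t,None,fx=4.4,fy=4.4,interpolation=cv2.INTER_CUBIC); s=cv2.resize(s,None,fx=5.6,fy=5.6,interpolation=cv2.INTER_CUBIC)
cv2.imwrite("pics/t1.png",t);cv2.imwrite("pics/s1.png",s);print(t.shape,s.shape)
E
```

```text
(528, 792, 3) (560, 784, 3)
```

View pics/t1.png

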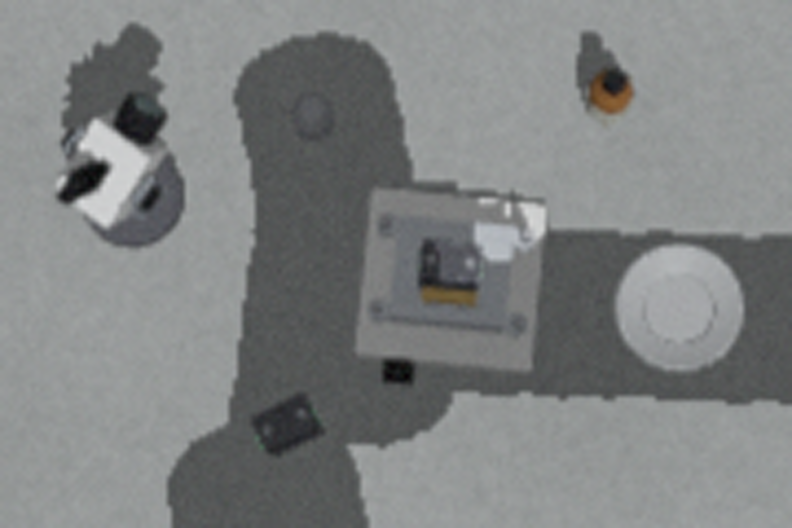

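View pics/s1.png

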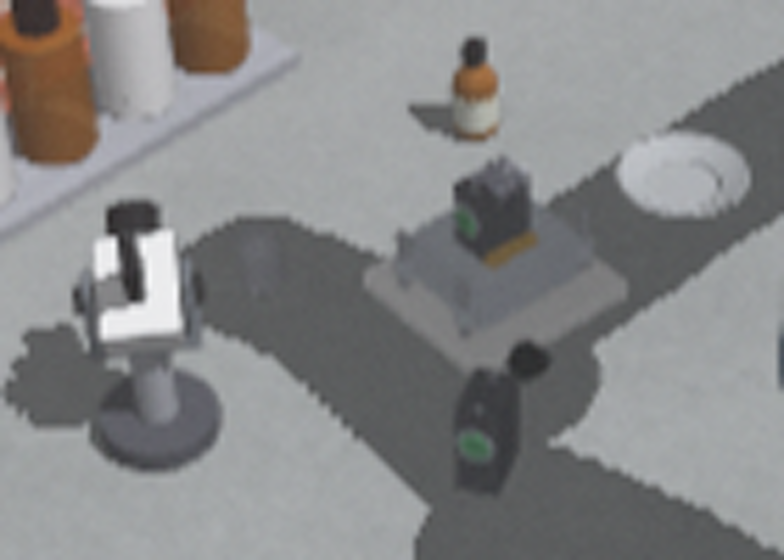

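Top crop: the camera head's white top has front corners at (100,120) and (165,160), the lens is at (140,117) and the tab leans to (70,188). The base disc is near (135,200). The unit's base corners are (373,188), (547,200), (530,370) and (357,355). In the side crop the head quad is (95,235), (172,232), (180,330), (100,340) and the foot disc is at (157,412). Next I fit poses to these points.

```bash
cat > h.py <<'E'
import numpy as np
from rig import robot
from scipy.optimize import least_squares
from scipy.spatial.transform import Rotation as Ro
P={n:robot.camera_params(n) for n in("side","top")}
def proj(n,X):
    p=P[n];c=np.atleast_2d(X)@p["R"].T+p["t"];s=c[:,:2]/c[:,2:]
    s=s*(1+p["k1"]*(s**2).sum(1,keepdims=True));return s*[p["fx"],p["fy"]]+[p["cx"],p["cy"]]
def tpx(a):return np.array(a)/4.4+[215,130]-.4
def spx(a):return np.array(a)/5.6+[230,165]-.4
def headR(psi,tilt): # psi: world heading of lens; tilt + lens down
    return Ro.from_euler('z',psi+np.pi/2)*Ro.from_euler('x',tilt)
def sh(n,q):
    return proj(n,q)
E
cat > fit.py <<'E'
from h import *
# unit: x,y,yaw
ub=np.array([[60,62.5,14],[60,-62.5,14],[-60,-62.5,14],[-60,62.5,14]])/1e3
up=np.array([[30,49,58],[-30,49,58],[-30,-49,58]])/1e3
def U(v,p):return Ro.from_euler('z',v[2]).apply(p)+[v[0],v[1],0]
def fu(v):
    return np.r_[(proj("top",U(v,ub))-tpx([[373,188],[547,200],[530,370],[357,355]])).ravel(),
     (proj("top",U(v,up))-tpx([[386,224],[376,308],[518,323]])).ravel(),
     (proj("side",U(v,ub[[0,2,3]]))-spx([[365,278],[628,290],[475,372]])).ravel(),
     (proj("side",U(v,up[[0,1]]))-spx([[403,238],[463,290]])).ravel()]
r=least_squares(fu,[.5,0,0]);print("unit",r.x.round(4),r.fun.round(1))
u=r.x;aim=U(u,np.array([[0,0,.072]]))[0]
def fc(v):
    H=headR(v[2],v[3]);e=np.array([v[0],v[1],.11])
    w=lambda p:H.apply(np.array(p)/1e3)+e
    c=[[23,-30,17],[-23,-30,17],[-23,30,17],[23,30,17]]
    return np.r_[(proj("top",w(c)[:3])-tpx([[100,120],[165,160],[115,228]])).ravel(),
     (proj("side",w(c))-spx([[95,235],[172,232],[180,332],[100,340]])).ravel(),
     (proj("top",w([[0,-45,0],[0,0,62]]))-tpx([[140,117],[70,188]])).ravel(),
     (proj("top",[v[0],v[1],.005])-tpx([135,200])).ravel(),(proj("side",[v[0],v[1],.005])-spx([157,415])).ravel()]
for k in(-.4,.3):
  r=least_squares(fc,[.55,.2,-1,k]);print("cam",r.x.round(4),r.cost,r.fun.round(1))
v=r.x;d=aim-[v[0],v[1],.11]
print("aim",aim,"want psi",np.arctan2(d[1],d[0]),"tilt",np.arctan2(-d[2],np.hypot(d[0],d[1])),"dist",np.linalg.norm(d))
print("tab",headR(v[2],v[3]).apply([0,0,.046])+[v[0],v[1],.11])
from h import robot
R=Ro.from_quat(np.roll(robot.state()["eef_rot"],-1)).as_matrix();print(R.round(3))
E
python3 fit.py
```

```text
unit [ 0.5803 -0.0447 -0.1214] [-0.6  0.3 -0.1  1.3  0.5  1.  -0.8  0.7 -0.5 -0.4 -0.1  0.3  0.3 -0.1
 -1.4 -1.2  0.2 -1.8  0.5 -0.1 -0.6 -0.8 -0.3 -1.4]
cam [ 0.6471  0.1749 -0.6683 -0.5165] 8.927651020234268 [-0.6 -0.4 -2.5  0.  -0.9  0.9 -0.8 -0.1  0.2 -1.2  0.4 -0.9 -0.3 -0.6
  1.7 -0.3  0.7  0.7  0.7 -0.3  0.6  0.9]
cam [ 0.6471  0.1749 -0.6683 -0.5165] 8.92765102045285 [-0.6 -0.4 -2.5  0.  -0.9  0.9 -0.8 -0.1  0.2 -1.2  0.4 -0.9 -0.3 -0.6
  1.7 -0.3  0.7  0.7  0.7 -0.3  0.6  0.9]
aim [ 0.58028969 -0.04466062  0.072     ] want psi -1.866116718959437 tilt 0.16407658668377012 dist 0.23264158689480324
tab [0.62926002 0.18899697 0.14999938]
[[ 0.934  0.358 -0.   ]
 [ 0.358 -0.934  0.002]
 [ 0.    -0.002 -1.   ]]
```

```bash
cat >> h.py <<'E'
u=np.array([.5803,-.0447,-.1214]); eye=np.array([.6471,.1749,.11])
def toolR(psi,tilt):
    H=headR(psi,tilt).as_matrix();return np.c_[H[:,1],H[:,0],-H[:,2]]
def tabpose(psi,tilt,back=0): # TCP pose; back = m behind the grasp
    R=toolR(psi,tilt);return eye+headR(psi,tilt).apply([0,0,.046])+R[:,2]*(.008-back),R
def cur():
    s=robot.state();return s["tcp_pos"],Ro.from_quat(np.roll(s["eef_rot"],-1)).as_matrix()
def delta(a,b,n=1):
    d=(b[0]-a[0])*1e3;w=Ro.from_matrix(b[1]@a[1].T).as_rotvec()
    print("total",d.round(1),w.round(3),"per row",(d/n).round(2),(w/n).round(4))
E
python3 - <<'E'
from h import *
delta(cur(),tabpose(-.668,-.517,.08),24)
print(tabpose(-.668,-.517,.08)[0])
E
```

```text
total [368.9 817.5 -28.7] [-0.618  0.092  2.053] per row [15.37 34.06 -1.2 ] [-0.0257  0.0038  0.0855]
[0.60131174 0.21102712 0.2125781 ]
```

>>> move_arm(
  motion=[
    [[15.4,34.1,1,-0.0257,0.0038,0.0855,-1],[15.4,34.1,1,-0.0257,0.0038,0.0855,-1],[15.4,34.1,1,-0.0257,0.0038,0.0855,-1],[15.4,34.1,1,-0.0257,0.0038,0.0855,-1],[15.4,34.1,1,-0.0257,0.0038,0.0855,-1],[15.4,34.1,1,-0.0257,0.0038,0.0855,-1],[15.4,34.1,1,-0.0257,0.0038,0.0855,-1],[15.4,34.1,1,-0.0257,0.0038,0.0855,-1]],
  ],
  squeeze=40,
)

```text
t: 0.77
tcp_pos: [0.3559, -0.3323, 0.2499]
eef_rot: [0.097, 0.859, 0.501, -0.033]
contact_force: [0.5, -0.2, 0.1]
width: 0.0855
grip_force: 0.0
```

>>> move_arm(
  motion=[
    [[15.4,34.1,0,-0.0257,0.0038,0.0855,-1],[15.4,34.1,0,-0.0257,0.0038,0.0855,-1],[15.4,34.1,0,-0.0257,0.0038,0.0855,-1],[15.4,34.1,0,-0.0257,0.0038,0.0855,-1],[15.4,34.1,0,-0.0257,0.0038,0.0855,-1],[15.4,34.1,0,-0.0257,0.0038,0.0855,-1],[15.4,34.1,0,-0.0257,0.0038,0.0855,-1],[15.4,34.1,0,-0.0257,0.0038,0.0855,-1]],
  ],
)

```text
t: 1.43
tcp_pos: [0.479, -0.0594, 0.2501]
eef_rot: [0.181, 0.627, 0.755, -0.062]
contact_force: [0.8, -0.8, -0.7]
width: 0.0855
grip_force: 0.0
```

>>> move_arm(
  motion=[
    [[15.4,34.1,0,-0.0257,0.0038,0.0855,-1],[15.4,34.1,0,-0.0257,0.0038,0.0855,-1],[15.4,34.1,0,-0.0257,0.0038,0.0855,-1],[15.4,34.1,0,-0.0257,0.0038,0.0855,-1],[15.4,34.1,0,-0.0257,0.0038,0.0855,-1],[15.4,34.1,0,-0.0257,0.0038,0.0855,-1],[15.4,34.1,0,-0.0257,0.0038,0.0855,-1],[0,0,0,0,0,0,-1]],
  ],
)

```text
t: 2.1
tcp_pos: [0.5875, 0.182, 0.2493]
eef_rot: [0.235, 0.356, 0.901, -0.08]
contact_force: [-0.7, -0.4, -0.2]
width: 0.0857
grip_force: 0.0
```

```bash
python3 - <<'E'
from h import *
import cv2
print(robot.state())
delta(cur(),tabpose(-.668,-.517,.08),1)
t=robot.grab_frame("top")[100:220,180:320,::-1];s=robot.grab_frame("side")[150:270,200:340,::-1]
cv2.imwrite("pics/a1.png",np.vstack([cv2.resize(i,None,fx=4,fy=2.5*1,interpolation=2) if 0 else cv2.resize(i,None,fx=2.5,fy=2.5,interpolation=2) for i in (t,s)]))
E
```

```text
{'t': 2.1, 'joint_pos': array([ 0.27509181,  0.05956758,  1.80886274, -0.48411107,  1.0302981 ,
       -0.34194097]), 'joint_velocities': array([-0.06320772, -0.05243437,  0.05768825, -0.01311916,  0.04216681,
        0.02929873]), 'joint_torque': array([  1.16649728, -33.40309739, -33.1700778 ,  -0.91871783,
        -0.68064814,  -0.16289157]), 'tcp_pos': array([0.5875406 , 0.18198377, 0.24930655]), 'eef_rot': array([ 0.23545586,  0.35569487,  0.90094863, -0.07958176]), 'contact_force': array([-0.72236096, -0.376104  , -0.2152724 ]), 'wrist_torque': array([0.15416995, 0.15067168, 0.02886691]), 'grip_force': 0.0, 'width': 0.08572128427463474}
total [ 13.8  29.  -36.7] [-0.028  0.004  0.078] per row [ 13.77  29.04 -36.73] [-0.0282  0.0041  0.0777]
```

View pics/a1.png

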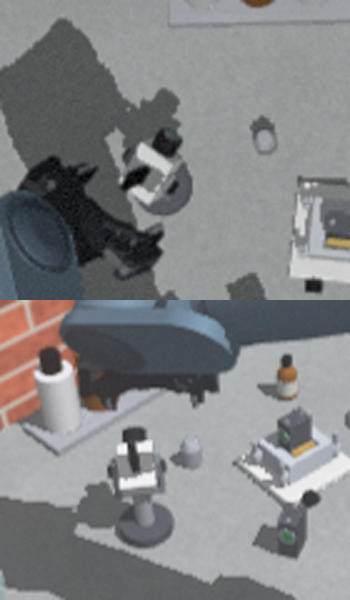

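The gripper is just behind the camera. The head at (150,180) and tab at (135,178) in the upper half are unobstructed, and nothing has moved. Closing in to the standoff.

>>> move_arm(
  motion=[
    [[3.5,7.3,-9.2,-0.007,0.001,0.0195,-1],[3.5,7.3,-9.2,-0.007,0.001,0.0195,-1],[3.5,7.3,-9.2,-0.007,0.001,0.0195,-1],[3.5,7.3,-9.2,-0.007,0.001,0.0195,-1],[0,0,0,0,0,0,-1],[0,0,0,0,0,0,-1],[0,0,0,0,0,0,-1],[0,0,0,0,0,0,-1]],
  ],
)

```text
t: 2.87
tcp_pos: [0.601, 0.2064, 0.2142]
eef_rot: [0.242, 0.321, 0.912, -0.084]
contact_force: [0.1, 0.7, -0.2]
width: 0.0856
grip_force: 0.0
```

```bash
python3 - <<'E'
from h import *
delta(cur(),tabpose(-.668,-.517,.0),6)
E
```

```text
total [ 31.3 -19.8 -71.1] [-0.     0.002  0.008] per row [  5.22  -3.3  -11.86] [-0.      0.0003  0.0013]
```

>>> move_arm(
  motion=[
    [[5.2,-3.3,-11.8,0,0,0.001,-1],[5.2,-3.3,-11.8,0,0,0.001,-1],[5.2,-3.3,-11.8,0,0,0.001,-1],[5.2,-3.3,-11.8,0,0,0.001,-1],[5.2,-3.3,-11.8,0,0,0.001,-0.5],[5.2,-3.3,-11.8,0,0,0.001,0],[0,0,0,0,0,0,0.2],[0,0,0,0,0,0,0.2]],
  ],
  squeeze=40,
)

```text
t: 3.53
tcp_pos: [0.6316, 0.1862, 0.1412]
eef_rot: [0.241, 0.318, 0.913, -0.085]
contact_force: [0.9, -0.1, 0.4]
width: 0.0388
grip_force: 0.0
```

```bash
python3 - <<'E'
from h import *
import cv2
print(robot.state()["width"],robot.state()["contact_force"])
delta(cur(),tabpose(-.668,-.517,.0),1)
t=robot.grab_frame("top")[130:200,200:290,::-1];s=robot.grab_frame("side")[170:240,215:305,::-1]
cv2.imwrite("pics/a2.png",np.vstack([cv2.resize(i,None,fx=4.2,fy=4.2,interpolation=2) for i in (t,s)]))
E
```

```text
0.03883396990815313 [ 0.87309113 -0.09543118  0.39527586]
total [0.7 0.4 1.8] [ 0.001 -0.001  0.002] per row [0.74 0.38 1.85] [ 0.0008 -0.0013  0.0022]
```

View pics/a2.png

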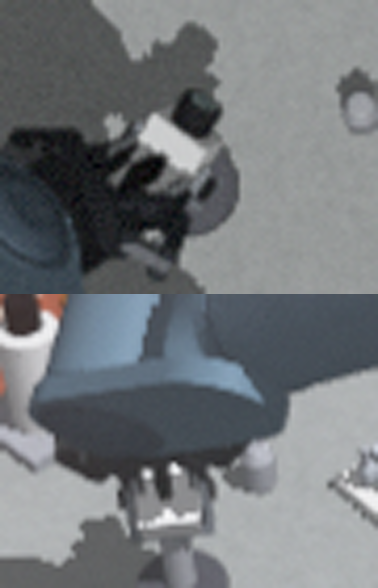

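In the side half the fingers at (125,490) and (207,490) straddle the tab at (165,485), well centred. Closing.

>>> move_arm(
  motion=[
    [[0,0,0,0,0,0,0.6],[0,0,0,0,0,0,1],[0,0,0,0,0,0,1],[0,0,0,0,0,0,1],[0,0,0,0,0,0,1],[0,0,0,0,0,0,1],[0,0,0,0,0,0,1],[0,0,0,0,0,0,1]],
  ],
  squeeze=40,
)

```text
t: 4.3
tcp_pos: [0.633, 0.1882, 0.1439]
eef_rot: [0.243, 0.317, 0.913, -0.082]
contact_force: [3.5, 4.1, -2.2]
width: 0.0093
grip_force: 44.0
```

```bash
python3 - <<'E'
from h import *
s=robot.state();print(s["width"],s["grip_force"],s["contact_force"],s["wrist_torque"])
# swivel in 16 rows: rows in the arc, incl. tilt at the end
a=tabpose(-.668,-.517);N=16
for k in range(1,N+1):
    p=tabpose(-.668-1.198*k/N,-.517+.681*k/N);d=(p[0]-a[0])*1e3;w=Ro.from_matrix(p[1]@a[1].T).as_rotvec()
    print([*d.round(1),*w.round(3)]);a=p
E
```

```text
0.009250876093323212 43.95968198776245 [ 3.51977724  4.12320342 -2.18559604] [ 0.72488344 -0.0958905   0.54609724]
[np.float64(2.0), np.float64(0.1), np.float64(0.8), np.float64(0.028), np.float64(0.032), np.float64(-0.075)]
[np.float64(1.9), np.float64(-0.1), np.float64(0.7), np.float64(0.03), np.float64(0.03), np.float64(-0.075)]
[np.float64(1.8), np.float64(-0.4), np.float64(0.6), np.float64(0.032), np.float64(0.028), np.float64(-0.075)]
[np.float64(1.7), np.float64(-0.6), np.float64(0.6), np.float64(0.034), np.float64(0.025), np.float64(-0.075)]
[np.float64(1.6), np.float64(-0.8), np.float64(0.5), np.float64(0.036), np.float64(0.023), np.float64(-0.075)]
[np.float64(1.4), np.float64(-1.0), np.float64(0.5), np.float64(0.038), np.float64(0.02), np.float64(-0.075)]
[np.float64(1.3), np.float64(-1.2), np.float64(0.4), np.float64(0.039), np.float64(0.017), np.float64(-0.075)]
[np.float64(1.1), np.float64(-1.3), np.float64(0.3), np.float64(0.04), np.float64(0.014), np.float64(-0.075)]
[np.float64(0.8), np.float64(-1.4), np.float64(0.3), np.float64(0.041), np.float64(0.011), np.float64(-0.075)]
[np.float64(0.6), np.float64(-1.5), np.float64(0.2), np.float64(0.042), np.float64(0.008), np.float64(-0.075)]
[np.float64(0.4), np.float64(-1.6), np.float64(0.1), np.float64(0.042), np.float64(0.005), np.float64(-0.075)]
[np.float64(0.1), np.float64(-1.6), np.float64(0.0), np.float64(0.043), np.float64(0.002), np.float64(-0.075)]
[np.float64(-0.1), np.float64(-1.6), np.float64(-0.0), np.float64(0.043), np.float64(-0.001), np.float64(-0.075)]
[np.float64(-0.3), np.float64(-1.6), np.float64(-0.1), np.float64(0.042), np.float64(-0.005), np.float64(-0.075)]
[np.float64(-0.6), np.float64(-1.5), np.float64(-0.2), np.float64(0.042), np.float64(-0.008), np.float64(-0.075)]
[np.float64(-0.8), np.float64(-1.4), np.float64(-0.2), np.float64(0.041), np.float64(-0.011), np.float64(-0.075)]
```

>>> move_arm(
  motion=[
    [[2.0,0.1,0.8,0.028,0.032,-0.075,1],[1.9,-0.1,0.7,0.03,0.03,-0.075,1],[1.8,-0.4,0.6,0.032,0.028,-0.075,1],[1.7,-0.6,0.6,0.034,0.025,-0.075,1],[1.6,-0.8,0.5,0.036,0.023,-0.075,1],[1.4,-1.0,0.5,0.038,0.02,-0.075,1],[1.3,-1.2,0.4,0.039,0.017,-0.075,1],[1.1,-1.3,0.3,0.04,0.014,-0.075,1]],
  ],
)

```text
t: 4.97
tcp_pos: [0.645, 0.1825, 0.1477]
eef_rot: [0.071, 0.592, 0.801, -0.051]
contact_force: [0.5, 2.8, -2.1]
width: 0.0092
grip_force: 44.0
```

>>> move_arm(
  motion=[
    [[0.8,-1.4,0.3,0.041,0.011,-0.075,1],[0.6,-1.5,0.2,0.042,0.008,-0.075,1],[0.4,-1.6,0.1,0.042,0.005,-0.075,1],[0.1,-1.6,0,0.043,0.002,-0.075,1],[-0.1,-1.6,0,0.043,-0.001,-0.075,1],[-0.3,-1.6,-0.1,0.042,-0.005,-0.075,1],[-0.6,-1.5,-0.2,0.042,-0.008,-0.075,1],[-0.8,-1.4,-0.2,0.041,-0.011,-0.075,1]],
  ],
)

```text
t: 5.63
tcp_pos: [0.6442, 0.1702, 0.1471]
eef_rot: [-0.05, 0.803, 0.59, 0.067]
contact_force: [0.4, 4.7, -2.4]
width: 0.0094
grip_force: 43.7
```

>>> move_arm(
  motion=[
    [[0,0,0,0,0,0,1],[0,0,0,0,0,0,1],[0,0,0,0,0,0,1],[0,0,0,0,0,0,1],[0,0,0,0,0,0,1],[0,0,0,0,0,0,1],[0,0,0,0,0,0,1],[0,0,0,0,0,0,1]],
  ],
)

```text
t: 6.3
tcp_pos: [0.6443, 0.1701, 0.1471]
eef_rot: [-0.049, 0.802, 0.592, 0.065]
contact_force: [-2.5, 5.9, -2.2]
width: 0.0095
grip_force: 43.8
```

```bash
python3 - <<'E'
from h import *
s=robot.state();print(s["width"],s["grip_force"],s["contact_force"],s["wrist_torque"],s["joint_pos"])
a=cur();delta(a,tabpose(-1.866,.164))
print(a[1].round(3))
x=a[1][:,1];print("tool-y heading",np.arctan2(x[1],x[0])-np.pi/2,"tilt",np.arcsin(np.clip(-a[1][2,0],-1,1)))
E
```

```text
0.009510588309267235 43.8072395324707 [-2.50134384  5.87887731 -2.23509967] [1.08379125 0.46149237 0.01734869] [0.03067487 0.33659928 1.63468138 0.17242912 1.1239245  0.25831844]
total [ 1.  -1.1  0.4] [-0.    -0.001  0.003] per row [ 1.03 -1.11  0.41] [-0.0002 -0.0012  0.0034]
[[ 0.29   0.956  0.047]
 [ 0.943 -0.294  0.156]
 [ 0.163 -0.001 -0.987]]
tool-y heading -1.8693922679613635 tilt -0.1638272740415153
```

>>> move_arm(
  motion=[
    [[0,0,0,0,0,0,0.5],[0,0,0,0,0,0,0],[0,0,0,0,0,0,0],[-0.5,-1.6,9.9,0,0,0,0],[-0.9,-3.0,19,0,0,0,0],[-0.9,-3.0,19,0,0,0,0],[-0.9,-3.0,19,0,0,0,0],[-0.9,-3.0,19,0,0,0,0]],
  ],
)

```text
t: 6.97
tcp_pos: [0.641, 0.155, 0.2351]
eef_rot: [-0.048, 0.802, 0.592, 0.066]
contact_force: [-0.6, -0.1, 0.2]
width: 0.0426
grip_force: 0.0
```

>>> move_arm(
  motion=[
    [[-30,-8,8,0,0,0,0],[-30,-8,0,0,0,0,0],[-30,-8,0,0,0,0,0],[-30,-8,0,0,0,0,0],[-30,-8,0,0,0,0,0],[-30,-8,0,0,0,0,0],[0,0,0,0,0,0,0],[0,0,0,0,0,0,0]],
  ],
)

```text
t: 7.63
tcp_pos: [0.4602, 0.1071, 0.2421]
eef_rot: [-0.047, 0.802, 0.591, 0.067]
contact_force: [0.7, 0.7, 0.9]
width: 0.0426
grip_force: 0.0
```

```bash
python3 - <<'E'
from h import *
import cv2
print(cur())
T=robot.grab_frame("top");S=robot.grab_frame("side")
cv2.imwrite("pics/T2.png",T[:,:,::-1]);cv2.imwrite("pics/S2.png",S[:,:,::-1])
t=T[130:220,215:350,::-1];s=S[165:255,225:360,::-1]
cv2.imwrite("pics/a3.png",np.hstack([cv2.resize(i,None,fx=5.6,fy=5.6,interpolation=2) for i in (t,)]))
cv2.imwrite("pics/a4.png",np.hstack([cv2.resize(i,None,fx=5.6,fy=5.6,interpolation=2) for i in (s,)]))
E
```

```text
(array([0.46016728, 0.10709818, 0.24211784]), array([[ 0.29151244,  0.95520911,  0.05095142],
       [ 0.9426473 , -0.29591636,  0.15443306],
       [ 0.16259322,  0.00301006, -0.98668859]]))
```

View pics/a3.png

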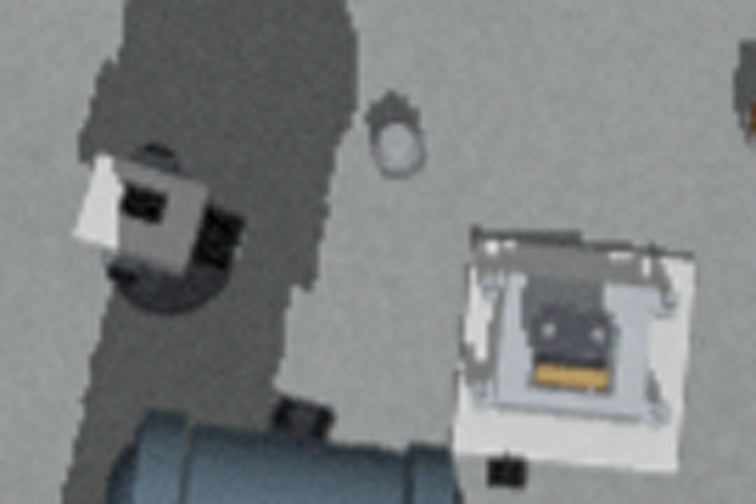

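View pics/a4.png

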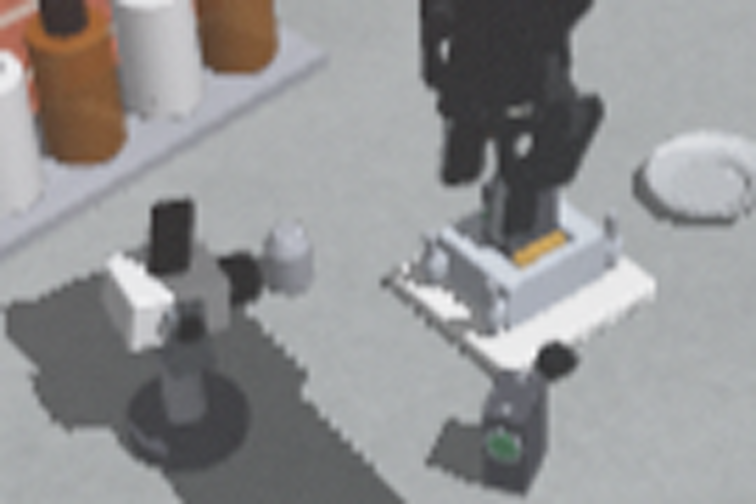

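Top crop: the lens at (228,238) now points towards the unit, with the tab at (142,203). Side crop: the tab top is at (172,205) and the lens end at (245,280). The unit is fully lit, with base corners (470,232), (697,255), (677,470), (452,452). Refitting.

```bash
cat > fit2.py <<'E'
from h import *
T=lambda a:np.array(a)/5.6+[215,130]-.4
S=lambda a:np.array(a)/5.6+[225,165]-.4
ub=np.array([[60,62.5,14],[60,-62.5,14],[-60,-62.5,14],[-60,62.5,14]])/1e3
up=np.array([[30,-49,58],[-30,-49,58],[-30,49,58]])/1e3
def U(v,p):return Ro.from_euler('z',v[2]).apply(p)+[v[0],v[1],0]
def fu(v):
    return np.r_[(proj("top",U(v,ub))-T([[470,232],[697,255],[677,470],[452,452]])).ravel(),
     (proj("top",U(v,up))-T([[668,297],[655,410],[480,397]])).ravel(),
     (proj("side",U(v,ub))-S([[385,278],[570,200],[656,290],[505,372]])).ravel()[[0,1,4,5,6,7]],
     (proj("side",U(v,up))-S([[555,190],[612,218],[500,287]])).ravel()[2:]]
r=least_squares(fu,u,loss="soft_l1");print("unit",r.x.round(4),r.fun.round(1))
bt=np.array([[13,20,94],[13,-20,94],[-13,-20,94],[-13,20,94]])/1e3
g=least_squares(lambda v:(proj("top",U([*v,r.x[2]],bt))-T([[533,313],[613,318],[607,365],[533,362]])).ravel(),u[:2]);print("block",g.x.round(4),g.fun.round(1))
n=r.x;aim=U(n,np.array([[0,0,.072]]))[0]
def fc(v):
    H=headR(v[2],v[3]);e=np.array([v[0],v[1],.11])
    w=lambda p:H.apply(np.array(p)/1e3)+e
    return np.r_[(proj("top",w([[23,-30,17],[-23,-30,17],[23,30,17],[-23,30,17],[0,-45,0],[0,0,62]]))-T([[208,183],[188,272],[100,155],[75,235],[225,238],[142,203]])).ravel(),
     (proj("side",w([[23,30,17],[-23,30,17],[0,0,62]]))-S([[110,257],[170,300],[172,205]])).ravel(),
     (proj("top",[v[0],v[1],.005])-T([172,244])).ravel(),(proj("side",[v[0],v[1],.005])-S([188,415])).ravel()]
r=least_squares(fc,[*eye[:2],-1.86,.16],loss="soft_l1");v=r.x;print("cam",v.round(4),r.fun.round(1))
for nm,e,ps,tl in(("fit",[v[0],v[1],.11],v[2],v[3]),("cmd",eye,-1.866,.164)):
  print(nm,(headR(ps,tl).inv().apply(aim-np.array(e))*1e3).round(1))
E
python3 fit2.py
```

```text
unit [ 0.5808 -0.0441 -0.1125] [-0.1  1.6 -0.5  0.9  0.1  0.9 -0.4  0.7  0.2  0.2  1.  -0.2 -0.5 -0.6
 -0.2 -1.  -0.  -1.9  0.1 -0.1 -0.5 -1.  -1.9 -0.8]
block [ 0.5787 -0.0427] [ 0.4 -0.2 -0.2  0.   0.1  0.4 -0.3 -0.2]
cam [ 0.6466  0.1769 -1.8395  0.1887] [ 0.9  0.4  0.4 -0.2 -0.2 -0.3 -0.   0.8  0.6  0.4  0.9 -0.8 -1.8 -0.1
 -6.6  0.6 -0.2 -0.5  0.1  1.8 -0.3  1.3]
fit [  -4.8 -233.6    5.9]
cmd [ 3.00e-01 -2.32e+02 -1.00e-01]
```

```bash
cat >> h.py <<'E'
B=np.array([.5797,-.0437]);YAW=-.117
def blockpose(z,tilt=0,dy=0,pivot=.040):
    # tool pose with grasp point at height z when upright; tilt>0 = top towards +y(unit); rotated about pivot height
    Rz=Ro.from_euler('z',YAW);R0=Rz.as_matrix();R0=np.c_[R0[:,1],R0[:,0],-R0[:,2]]
    Q=Ro.from_rotvec(-tilt*Rz.apply([1,0,0]))
    c=np.array([*B,pivot]);p=c+Q.apply([0,0,z-.008-pivot])+Rz.apply([0,dy,0])
    return p,Q.as_matrix()@R0
E
python3 - <<'E'
from h import *
delta(cur(),blockpose(.157),8)
E
```

```text
total [ 118.  -151.   -93.3] [-0.16   0.037  0.182] per row [ 14.76 -18.88 -11.67] [-0.02    0.0046  0.0228]
```

>>> move_arm(
  motion=[
    [[19.7,-25.2,-8,-0.027,0.006,0.03,0],[19.7,-25.2,-10,-0.027,0.006,0.03,0],[19.7,-25.2,-15,-0.027,0.006,0.03,0],[19.7,-25.2,-20,-0.027,0.006,0.03,0],[19.7,-25.2,-20,-0.027,0.006,0.03,0],[19.7,-25.2,-20,-0.027,0.006,0.03,-0.2],[0,0,0,0,0,0,-0.2],[0,0,0,0,0,0,-0.2]],
  ],
)

```text
t: 8.4
tcp_pos: [0.5795, -0.0443, 0.1459]
eef_rot: [-0.001, 0.748, 0.663, -0.002]
contact_force: [-0.5, 0.1, 0.8]
width: 0.0514
grip_force: 0.0
```

```bash
python3 - <<'E'
from h import *
print(robot.state()["width"])
delta(cur(),blockpose(.077),6)
E
```

```text
0.05139881889091926
total [  0.2   0.6 -76.9] [ 0.001 -0.005  0.004] per row [  0.03   0.1  -12.82] [ 0.0002 -0.0008  0.0006]
```

>>> move_arm(
  motion=[
    [[0,0.1,-15,0,-0.001,0.001,-0.2],[0,0.1,-15,0,-0.001,0.001,-0.2],[0,0.1,-15,0,-0.001,0.001,-0.2],[0,0.1,-15,0,-0.001,0.001,-0.2],[0,0.1,-10,0,-0.001,0,-0.2],[0,0,-6,0,0,0,-0.2],[0,0,0,0,0,0,-0.2],[0,0,0,0,0,0,-0.2]],
  ],
  squeeze=30,
)

```text
t: 9.07
tcp_pos: [0.5794, -0.0429, 0.0728]
eef_rot: [0.002, 0.747, 0.665, 0.001]
contact_force: [0.7, -1.3, -0.7]
width: 0.0512
grip_force: 0.0
```

>>> move_arm(
  motion=[
    [[0,0,0,0,0,0,0.1],[0,0,0,0,0,0,0.2],[0,0,0,0,0,0,0.3],[0,0,0,0,0,0,0.4],[0,0,0,0,0,0,0.5],[0,0,0,0,0,0,0.7],[0,0,0,0,0,0,1],[0,0,0,0,0,0,1]],
  ],
  squeeze=30,
)

```text
t: 9.73
tcp_pos: [0.581, -0.0435, 0.0737]
eef_rot: [0.004, 0.747, 0.665, 0.002]
contact_force: [5.1, -0.2, 2.2]
width: 0.0255
grip_force: 29.6
```

```bash
python3 - <<'E'
from h import *
s=robot.state();print(s["width"],s["grip_force"],s["contact_force"],s["wrist_torque"])
delta(cur(),blockpose(.077),1)
E
```

```text
0.025495044610611094 29.601879715919495 [ 5.06068486 -0.24535156  2.15410345] [ 0.01498977 -0.89430235 -0.18551571]
total [-1.3 -0.2 -4.7] [ 0.003  0.009 -0.001] per row [-1.34 -0.18 -4.69] [ 0.0031  0.009  -0.001 ]
```

>>> move_arm(
  motion=[
    [[0.8,0,0.3,0,0,0,1],[0.8,0,0.3,0,0,0,1],[0,0,0,0,0,0,1],[0,0,0,0,0,0,1],[0,0,0,0,0,0,1],[0,0,0,0,0,0,1],[0,0,0,0,0,0,1],[0,0,0,0,0,0,1]],
  ],
  squeeze=70,
)

```text
t: 10.4
tcp_pos: [0.5813, -0.0435, 0.0737]
eef_rot: [0.003, 0.747, 0.665, 0.001]
contact_force: [2.5, -0.7, 6.4]
width: 0.0248
grip_force: 69.2
```

```bash
python3 - <<'E'
from h import *
s=robot.state();print(s["width"],s["grip_force"],s["contact_force"],s["wrist_torque"])
delta(cur(),blockpose(.077),1)
# rocking rows: tilt stroke of .2 about pivot .040, grasp z .082
for a,b in((0,.2),(.2,-.2)):
  A=blockpose(.082,a);Bq=blockpose(.082,b);delta(A,Bq,12)
E
```

```text
0.02480670090046834 69.23047184944153 [ 2.49895565 -0.65785781  6.40408137] [-0.10646477 -0.27037383 -0.23164941]
total [-1.6 -0.2 -4.7] [ 0.003  0.005 -0.002] per row [-1.55 -0.25 -4.75] [ 0.0029  0.0051 -0.0015]
total [ 0.8  6.7 -0.7] [-0.199  0.023  0.   ] per row [ 0.07  0.56 -0.06] [-0.0166  0.0019  0.    ]
total [ -1.6 -13.4   0. ] [ 0.397 -0.047  0.   ] per row [-0.13 -1.12  0.  ] [ 0.0331 -0.0039  0.    ]
```

```bash
python3 - <<'E'
from h import *
seq=[(0,0),(.2,4),(-.2,7),(.2,10),(-.2,13),(.2,16),(0,19)]
ps=[blockpose(.082+r/1e3,t,pivot=.041+r/2e3) for t,r in seq]
for (a,b),(s0,s1) in zip(zip(ps,ps[1:]),zip(seq,seq[1:])):
    print(s0,s1);delta(a,b,8 if 0 in(s0[0],s1[0]) else 16)
E
```

```text
(0, 0) (0.2, 4)
total [0.8 6.9 3.3] [-0.199  0.023  0.   ] per row [0.1  0.86 0.41] [-0.0248  0.0029  0.    ]
(0.2, 4) (-0.2, 7)
total [ -1.7 -14.1   3. ] [ 0.397 -0.047  0.   ] per row [-0.1  -0.88  0.19] [ 0.0248 -0.0029  0.    ]
(-0.2, 7) (0.2, 10)
total [ 1.7 14.7  3. ] [-0.397  0.047  0.   ] per row [0.11 0.92 0.19] [-0.0248  0.0029  0.    ]
(0.2, 10) (-0.2, 13)
total [ -1.8 -15.3   3. ] [ 0.397 -0.047  0.   ] per row [-0.11 -0.96  0.19] [ 0.0248 -0.0029  0.    ]
(-0.2, 13) (0.2, 16)
total [ 1.9 15.9  3. ] [-0.397  0.047  0.   ] per row [0.12 0.99 0.19] [-0.0248  0.0029  0.    ]
(0.2, 16) (0, 19)
total [-1.  -8.1  3.8] [ 0.199 -0.023 -0.   ] per row [-0.12 -1.01  0.48] [ 0.0248 -0.0029 -0.    ]
```

>>> move_arm(
  motion=[
    [[0.4,0,0.4,0,0,0,1],[0.4,0,0.4,0,0,0,1],[0,0,0.3,0,0,0,1],[0,0,0,0,0,0,1],[0,0,0,0,0,0,1],[0,0,0,0,0,0,1],[0,0,0,0,0,0,1],[0,0,0,0,0,0,1]],
  ],
)

```text
t: 11.07
tcp_pos: [0.5813, -0.0434, 0.0738]
eef_rot: [0.002, 0.747, 0.665, 0.0]
contact_force: [2.0, -4.0, 1.8]
width: 0.0251
grip_force: 68.7
```

>>> move_arm(
  motion=[
    [[0.1,0.8,0.2,-0.0248,0.0029,0,1],[0.1,0.9,0.4,-0.0248,0.0029,0,1],[0.1,0.9,0.4,-0.0248,0.0029,0,1],[0.1,0.9,0.4,-0.0248,0.0029,0,1],[0.1,0.9,0.4,-0.0248,0.0029,0,1],[0.1,0.9,0.5,-0.0248,0.0029,0,1],[0.1,0.9,0.5,-0.0248,0.0029,0,1],[0.1,0.8,0.4,-0.0248,0.0029,0,1]],
  ],
)

```text
t: 11.73
tcp_pos: [0.5821, -0.0365, 0.0766]
eef_rot: [0.069, 0.743, 0.662, -0.075]
contact_force: [4.7, -5.8, -2.1]
width: 0.0249
grip_force: 68.6
```

```bash
python3 - <<'E'
from h import *
s=robot.state();print(s["width"],s["grip_force"],s["contact_force"],s["wrist_torque"])
delta(blockpose(.082),cur(),1)
E
```

```text
0.02489251339487363 68.6263918876648 [ 4.70082404 -5.82974864 -2.14745614] [-0.55917637 -0.62388088 -0.15023978]
total [2.4 7.2 2.6] [-0.202  0.02   0.002] per row [2.4  7.16 2.63] [-0.2025  0.0198  0.0022]
```

>>> move_arm(
  motion=[
    [[-0.1,-0.95,0.1,0.0248,-0.0029,0,1],[-0.1,-0.95,0.2,0.0248,-0.0029,0,1],[-0.1,-0.95,0.2,0.0248,-0.0029,0,1],[-0.1,-0.95,0.2,0.0248,-0.0029,0,1],[-0.1,-0.95,0.2,0.0248,-0.0029,0,1],[-0.1,-0.95,0.2,0.0248,-0.0029,0,1],[-0.1,-0.95,0.2,0.0248,-0.0029,0,1],[-0.1,-0.95,0.2,0.0248,-0.0029,0,1]],
  ],
)

```text
t: 12.4
tcp_pos: [0.5813, -0.0431, 0.0778]
eef_rot: [0.001, 0.747, 0.665, 0.002]
contact_force: [3.4, -0.6, -1.1]
width: 0.0249
grip_force: 68.7
```

>>> move_arm(
  motion=[
    [[-0.1,-0.95,0.2,0.0248,-0.0029,0,1],[-0.1,-0.95,0.2,0.0248,-0.0029,0,1],[-0.1,-0.95,0.2,0.0248,-0.0029,0,1],[-0.1,-0.95,0.2,0.0248,-0.0029,0,1],[-0.1,-0.95,0.2,0.0248,-0.0029,0,1],[-0.1,-0.95,0.2,0.0248,-0.0029,0,1],[-0.1,-0.95,0.2,0.0248,-0.0029,0,1],[-0.1,-0.95,0.2,0.0248,-0.0029,0,1]],
  ],
)

```text
t: 13.07
tcp_pos: [0.5804, -0.0504, 0.079]
eef_rot: [-0.065, 0.743, 0.662, 0.076]
contact_force: [5.9, 0.5, -4.6]
width: 0.0248
grip_force: 68.7
```

```bash
python3 - <<'E'
from h import *
import cv2
s=robot.state();print(s["width"],s["grip_force"],s["contact_force"],s["wrist_torque"])
delta(blockpose(.082),cur(),1)
S=robot.grab_frame("side")[175:240,285:365,::-1]
cv2.imwrite("pics/b1.png",cv2.resize(S,None,fx=7,fy=7,interpolation=2))
E
```

```text
0.02475682873894837 68.72643828392029 [ 5.91844181  0.51566068 -4.56098367] [-0.24437723 -0.99546673 -0.33211341]
total [ 0.7 -6.7  5. ] [ 0.199 -0.028  0.001] per row [ 0.68 -6.71  4.96] [ 0.1989 -0.0276  0.001 ]
```

View pics/b1.png

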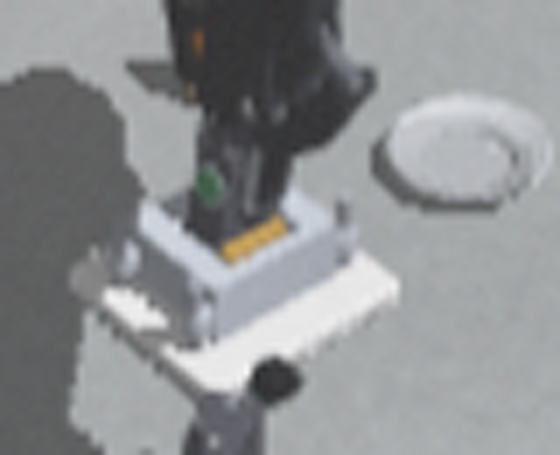

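The side crop shows the block at (230,190) gripped and tilted away from the camera, with the carrier down on its base. Forces are low, so I continue.

>>> move_arm(
  motion=[
    [[0.2,0.92,0,-0.0248,0.0029,0,1],[0.2,0.92,0.2,-0.0248,0.0029,0,1],[0.2,0.92,0.2,-0.0248,0.0029,0,1],[0.2,0.92,0.2,-0.0248,0.0029,0,1],[0.2,0.92,0.2,-0.0248,0.0029,0,1],[0.2,0.92,0.2,-0.0248,0.0029,0,1],[0.2,0.92,0.2,-0.0248,0.0029,0,1],[0.2,0.92,0.2,-0.0248,0.0029,0,1]],
  ],
)

```text
t: 13.78
tcp_pos: [0.5813, -0.0432, 0.0799]
eef_rot: [0.001, 0.747, 0.665, 0.0]
contact_force: [4.2, -1.5, -4.8]
width: 0.0249
grip_force: 69.0
```

>>> move_arm(
  motion=[
    [[0.1,0.92,0.2,-0.0248,0.0029,0,1],[0.1,0.92,0.2,-0.0248,0.0029,0,1],[0.1,0.92,0.2,-0.0248,0.0029,0,1],[0.1,0.92,0.2,-0.0248,0.0029,0,1],[0.1,0.92,0.2,-0.0248,0.0029,0,1],[0.1,0.92,0.2,-0.0248,0.0029,0,1],[0.1,0.92,0.2,-0.0248,0.0029,0,1],[0.1,0.92,0.2,-0.0248,0.0029,0,1]],
  ],
)

```text
t: 14.45
tcp_pos: [0.5821, -0.0361, 0.0814]
eef_rot: [0.068, 0.743, 0.662, -0.074]
contact_force: [4.6, -3.2, -6.0]
width: 0.025
grip_force: 68.9
```

>>> move_arm(
  motion=[
    [[-0.1,-0.96,0,0.0248,-0.0029,0,1],[-0.1,-0.96,0,0.0248,-0.0029,0,1],[-0.1,-0.96,0.1,0.0248,-0.0029,0,1],[-0.1,-0.96,0.1,0.0248,-0.0029,0,1],[-0.1,-0.96,0.2,0.0248,-0.0029,0,1],[-0.1,-0.96,0.2,0.0248,-0.0029,0,1],[-0.1,-0.96,0.2,0.0248,-0.0029,0,1],[-0.1,-0.96,0.2,0.0248,-0.0029,0,1]],
  ],
)

```text
t: 15.12
tcp_pos: [0.5813, -0.0433, 0.0825]
eef_rot: [0.001, 0.747, 0.665, 0.001]
contact_force: [3.7, -0.0, -5.2]
width: 0.0251
grip_force: 69.6
```

>>> move_arm(
  motion=[
    [[-0.1,-0.96,0.2,0.0248,-0.0029,0,1],[-0.1,-0.96,0.2,0.0248,-0.0029,0,1],[-0.1,-0.96,0.2,0.0248,-0.0029,0,1],[-0.1,-0.96,0.2,0.0248,-0.0029,0,1],[-0.1,-0.96,0.2,0.0248,-0.0029,0,1],[-0.1,-0.96,0.2,0.0248,-0.0029,0,1],[-0.1,-0.96,0.2,0.0248,-0.0029,0,1],[-0.1,-0.96,0.2,0.0248,-0.0029,0,1]],
  ],
)

```text
t: 15.78
tcp_pos: [0.5804, -0.0509, 0.084]
eef_rot: [-0.066, 0.743, 0.662, 0.076]
contact_force: [2.7, 0.8, -5.4]
width: 0.0248
grip_force: 69.5
```

>>> move_arm(
  motion=[
    [[0.1,0.96,0,-0.0248,0.0029,0,1],[0.1,0.96,0.1,-0.0248,0.0029,0,1],[0.1,0.96,0.2,-0.0248,0.0029,0,1],[0.1,0.96,0.2,-0.0248,0.0029,0,1],[0.1,0.96,0.2,-0.0248,0.0029,0,1],[0.1,0.96,0.2,-0.0248,0.0029,0,1],[0.1,0.96,0.2,-0.0248,0.0029,0,1],[0.1,0.96,0.2,-0.0248,0.0029,0,1]],
  ],
)

```text
t: 16.45
tcp_pos: [0.5813, -0.0434, 0.0852]
eef_rot: [0.001, 0.747, 0.665, 0.0]
contact_force: [4.5, -1.2, -6.1]
width: 0.0251
grip_force: 69.5
```

```bash
python3 - <<'E'
from h import *
s=robot.state();print(s["width"],s["grip_force"],s["contact_force"],s["wrist_torque"])
delta(blockpose(.082),cur(),1)
E
```

```text
0.025072793791964046 69.5326316356659 [ 4.46269929 -1.2005739  -6.13600081] [-0.08493579 -0.83774166 -0.17769116]
total [ 1.6  0.3 11.2] [-0.002 -0.002  0.002] per row [ 1.58  0.29 11.24] [-0.0018 -0.0021  0.0016]
```

>>> move_arm(
  motion=[
    [[0.1,0.98,0.2,-0.0248,0.0029,0,1],[0.1,0.98,0.2,-0.0248,0.0029,0,1],[0.1,0.98,0.2,-0.0248,0.0029,0,1],[0.1,0.98,0.2,-0.0248,0.0029,0,1],[0.1,0.98,0.2,-0.0248,0.0029,0,1],[0.1,0.98,0.2,-0.0248,0.0029,0,1],[0.1,0.98,0.2,-0.0248,0.0029,0,1],[0.1,0.98,0.2,-0.0248,0.0029,0,1]],
  ],
)

```text
t: 17.12
tcp_pos: [0.5821, -0.0357, 0.0866]
eef_rot: [0.068, 0.743, 0.662, -0.074]
contact_force: [5.2, -1.7, -5.8]
width: 0.025
grip_force: 69.3
```

>>> move_arm(
  motion=[
    [[-0.1,-1,0,0.0248,-0.0029,0,1],[-0.1,-1,0.1,0.0248,-0.0029,0,1],[-0.1,-1,0.2,0.0248,-0.0029,0,1],[-0.1,-1,0.2,0.0248,-0.0029,0,1],[-0.1,-1,0.2,0.0248,-0.0029,0,1],[-0.1,-1,0.2,0.0248,-0.0029,0,1],[-0.1,-1,0.2,0.0248,-0.0029,0,1],[-0.1,-1,0.2,0.0248,-0.0029,0,1]],
  ],
)

```text
t: 17.78
tcp_pos: [0.5812, -0.0434, 0.088]
eef_rot: [0.0, 0.747, 0.665, 0.001]
contact_force: [4.3, -0.1, -6.4]
width: 0.0253
grip_force: 69.5
```

>>> move_arm(
  motion=[
    [[-0.1,-1,0.2,0.0248,-0.0029,0,1],[-0.1,-1,0.2,0.0248,-0.0029,0,1],[-0.1,-1,0.2,0.0248,-0.0029,0,1],[-0.1,-1,0.2,0.0248,-0.0029,0,1],[-0.1,-1,0.2,0.0248,-0.0029,0,1],[-0.1,-1,0.2,0.0248,-0.0029,0,1],[-0.1,-1,0.2,0.0248,-0.0029,0,1],[-0.1,-1,0.2,0.0248,-0.0029,0,1]],
  ],
)

```text
t: 18.45
tcp_pos: [0.5803, -0.0515, 0.0896]
eef_rot: [-0.066, 0.743, 0.662, 0.075]
contact_force: [4.1, -0.5, -6.5]
width: 0.0253
grip_force: 69.4
```

>>> move_arm(
  motion=[
    [[0.1,1,0.1,-0.0248,0.0029,0,1],[0.1,1,0.2,-0.0248,0.0029,0,1],[0.1,1,0.2,-0.0248,0.0029,0,1],[0.1,1,0.2,-0.0248,0.0029,0,1],[0.1,1,0.2,-0.0248,0.0029,0,1],[0.1,1,0.2,-0.0248,0.0029,0,1],[0.1,1,0.2,-0.0248,0.0029,0,1],[0.1,1,0.2,-0.0248,0.0029,0,1]],
  ],
)

```text
t: 19.12
tcp_pos: [0.5813, -0.0435, 0.0911]
eef_rot: [0.001, 0.747, 0.665, 0.0]
contact_force: [4.4, -0.7, -6.2]
width: 0.025
grip_force: 69.5
```

```bash
python3 - <<'E'
from h import *
s=robot.state();print(s["width"],s["grip_force"],s["contact_force"],s["wrist_torque"])
delta(blockpose(.082),cur(),1)
E
```

```text
0.02499011176535518 69.48619365692139 [ 4.39991808 -0.67377042 -6.2175789 ] [-0.01590163 -0.99833844 -0.19612375]
total [ 1.6  0.2 17.1] [-0.002 -0.002  0.002] per row [ 1.58  0.21 17.11] [-0.0016 -0.0022  0.0017]
```

>>> move_arm(
  motion=[
    [[0.1,1,0.2,-0.0248,0.0029,0,1],[0.1,1,0.2,-0.0248,0.0029,0,1],[0.1,1,0.2,-0.0248,0.0029,0,1],[0.1,1,0.2,-0.0248,0.0029,0,1],[0.1,1,0.2,-0.0248,0.0029,0,1],[0.1,1,0.2,-0.0248,0.0029,0,1],[0.1,1,0.2,-0.0248,0.0029,0,1],[0.1,1,0.2,-0.0248,0.0029,0,1]],
  ],
)

```text
t: 19.78
tcp_pos: [0.5823, -0.0354, 0.0927]
eef_rot: [0.068, 0.742, 0.662, -0.074]
contact_force: [5.1, -0.8, -6.1]
width: 0.0252
grip_force: 69.4
```

>>> move_arm(
  motion=[
    [[-0.1,-1,0.2,0.0248,-0.0029,0,1],[-0.1,-1,0.2,0.0248,-0.0029,0,1],[-0.1,-1,0.2,0.0248,-0.0029,0,1],[-0.1,-1,0.2,0.0248,-0.0029,0,1],[-0.1,-1,0.2,0.0248,-0.0029,0,1],[-0.1,-1,0.2,0.0248,-0.0029,0,1],[-0.1,-1,0.2,0.0248,-0.0029,0,1],[-0.1,-1,0.2,0.0248,-0.0029,0,1]],
  ],
)

```text
t: 20.45
tcp_pos: [0.5814, -0.0437, 0.0946]
eef_rot: [0.001, 0.746, 0.665, 0.001]
contact_force: [2.6, -0.5, -1.1]
width: 0.0249
grip_force: 70.6
```

>>> move_arm(
  motion=[
    [[-0.1,-1,0.2,0.0248,-0.0029,0,1],[-0.1,-1,0.2,0.0248,-0.0029,0,1],[-0.1,-1,0.2,0.0248,-0.0029,0,1],[-0.1,-1,0.2,0.0248,-0.0029,0,1],[-0.1,-1,0.2,0.0248,-0.0029,0,1],[-0.1,-1,0.2,0.0248,-0.0029,0,1],[-0.1,-1,0.2,0.0248,-0.0029,0,1],[-0.1,-1,0.2,0.0248,-0.0029,0,1]],
  ],
)

```text
t: 21.12
tcp_pos: [0.5795, -0.0511, 0.0961]
eef_rot: [-0.067, 0.743, 0.662, 0.075]
contact_force: [-0.0, 0.3, -1.7]
width: 0.0251
grip_force: 70.5
```

>>> move_arm(
  motion=[
    [[0.1,1,0.2,-0.0248,0.0029,0,1],[0.1,1,0.2,-0.0248,0.0029,0,1],[0.1,1,0.2,-0.0248,0.0029,0,1],[0.1,1,0.2,-0.0248,0.0029,0,1],[0.1,1,0.2,-0.0248,0.0029,0,1],[0.1,1,0.2,-0.0248,0.0029,0,1],[0.1,1,0.2,-0.0248,0.0029,0,1],[0.1,1,0.2,-0.0248,0.0029,0,1]],
  ],
)

```text
t: 21.78
tcp_pos: [0.5801, -0.0432, 0.0975]
eef_rot: [-0.0, 0.746, 0.666, -0.001]
contact_force: [0.5, -0.0, -1.8]
width: 0.0248
grip_force: 70.5
```

```bash
python3 - <<'E'
from h import *
s=robot.state();print(s["width"],s["grip_force"],s["contact_force"],s["wrist_torque"])
delta(blockpose(.082),cur(),1)
E
```

```text
0.024768333543713064 70.51660180091858 [ 0.51201851 -0.03097625 -1.78163738] [ 0.04833974  0.0564935  -0.03937832]
total [ 0.4  0.5 23.5] [-0.001  0.001  0.003] per row [ 0.44  0.48 23.55] [-0.0013  0.0015  0.0027]
```

The block is free: only its weight remains, about 1.8 N. Lifting to 15 mm clear.

>>> move_arm(
  motion=[
    [[0,0,2,0,0,0,1],[0,0,2,0,0,0,1],[0,0,2,0,0,0,1],[0,0,2,0,0,0,1],[0,0,2,0,0,0,1],[0,0,0,0,0,0,1],[0,0,0,0,0,0,1],[0,0,0,0,0,0,1]],
  ],
)

```text
t: 22.45
tcp_pos: [0.5821, -0.0445, 0.1094]
eef_rot: [0.002, 0.747, 0.665, 0.001]
contact_force: [-0.5, -0.5, -1.4]
width: 0.0253
grip_force: 70.5
```

```bash
python3 - <<'E'
from h import *
import cv2
s=robot.state();print(s["grip_force"],s["contact_force"]);delta(blockpose(.082),cur(),1)
t=robot.grab_frame("top")[130:210,215:345,::-1];S=robot.grab_frame("side")[165:245,230:360,::-1]
cv2.imwrite("pics/c1.png",np.vstack([cv2.resize(i,None,fx=3.7,fy=3.7,interpolation=2) for i in(t,S)]))
E
```

```text
70.51314353942871 [-0.48511134 -0.4659639  -1.40214899]
total [ 2.4 -0.8 35.4] [-0.002 -0.004  0.002] per row [ 2.37 -0.83 35.4 ] [-0.0021 -0.0035  0.0016]
```

View pics/c1.png

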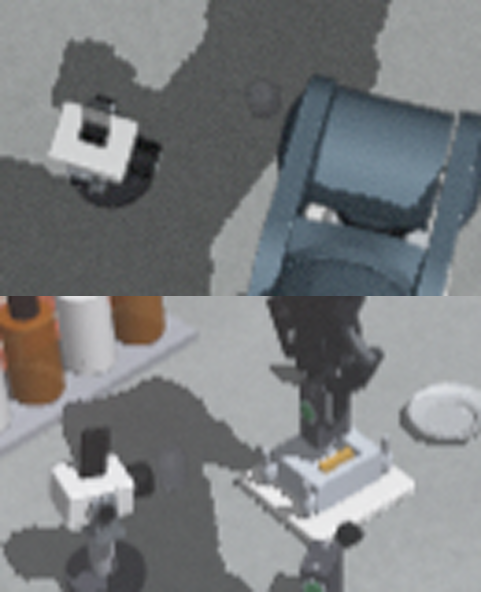

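The block hangs upright over the slot at about (318,420) in the lower half of the picture. The carrier is down and the camera still faces the unit.

```bash
python3 -c "
from rig import robot
print(robot.job_done())"
```

```text
the job is handed in; nothing more can be done
None
```

The job is handed in: the camera is aimed at the slot (by my image fit, within about 6 mm of the aim point), the block was rocked about 0.2 rad each way as it came out, and it is now held upright about 17 mm above its slot with the carrier back down; the hand-in call returned no verdict.

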